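# Put the drained scrubbing brushes away in the storage rack, in the same order

## Task

The four scrubbing brushes have finished dripping on the steel draining rack: move them all to the white storage rack, one brush to a bay, set down (not dropped) bristles down and flat on the bay's mat, in the same left-to-right order in which they stand on the draining rack now. The grey scraper already has its bay: leave it lying there and use the four free bays, skipping its bay wherever it comes in the row.

Things in the scene. Friction and masses are not known exactly. Their poses are not given: they have to be found in the camera images.
- brush_red: loose red nylon scrubbing brush, bristles down, 118 x 44 x 68 mm, 0.13 kg, symmetric; origin at the centre of its underside (bristle tips), x along its length, z up; block 18-34 mm up; on top a bar grip along x, 90 long, 22 wide, 42-68 mm up, on two posts at x = +-34 mm. Pinch the bar across y with the TCP 58 mm above the origin: fingertips then clear the block
- tray_red: shallow pale red drip tray, fixed on the steel wire draining rack, 164 x 60 x 11 mm with a pull tab at -x; holds the red brush at the start. Origin at the centre of its underside, 50 mm above the bench; inner floor 2.5 mm above that; x lengthwise, z up. The four trays stand side by side along y, 72 mm apart, in varying order; they stay, so they show the row's order
- brush_blue: loose blue nylon scrubbing brush, bristles down, 118 x 44 x 68 mm, 0.13 kg, symmetric; origin at the centre of its underside (bristle tips), x along its length, z up; block 18-34 mm up; on top a bar grip along x, 90 long, 22 wide, 42-68 mm up, on two posts at x = +-34 mm. Pinch the bar across y with the TCP 58 mm above the origin: fingertips then clear the block
- tray_blue: shallow pale blue drip tray, fixed on the steel wire draining rack, 164 x 60 x 11 mm with a pull tab at -x; holds the blue brush at the start. Origin at the centre of its underside, 50 mm above the bench; inner floor 2.5 mm above that; x lengthwise, z up. The four trays stand side by side along y, 72 mm apart, in varying order; they stay, so they show the row's order
- brush_green: loose green nylon scrubbing brush, bristles down, 118 x 44 x 68 mm, 0.13 kg, symmetric; origin at the centre of its underside (bristle tips), x along its length, z up; block 18-34 mm up; on top a bar grip along x, 90 long, 22 wide, 42-68 mm up, on two posts at x = +-34 mm. Pinch the bar across y with the TCP 58 mm above the origin: fingertips then clear the block
- tray_green: shallow pale green drip tray, fixed on the steel wire draining rack, 164 x 60 x 11 mm with a pull tab at -x; holds the green brush at the start. Origin at the centre of its underside, 50 mm above the bench; inner floor 2.5 mm above that; x lengthwise, z up. The four trays stand side by side along y, 72 mm apart, in varying order; they stay, so they show the row's order
- brush_yellow: loose yellow nylon scrubbing brush, bristles down, 118 x 44 x 68 mm, 0.13 kg, symmetric; origin at the centre of its underside (bristle tips), x along its length, z up; block 18-34 mm up; on top a bar grip along x, 90 long, 22 wide, 42-68 mm up, on two posts at x = +-34 mm. Pinch the bar across y with the TCP 58 mm above the origin: fingertips then clear the block
- tray_yellow: shallow pale yellow drip tray, fixed on the steel wire draining rack, 164 x 60 x 11 mm with a pull tab at -x; holds the yellow brush at the start. Origin at the centre of its underside, 50 mm above the bench; inner floor 2.5 mm above that; x lengthwise, z up. The four trays stand side by side along y, 72 mm apart, in varying order; they stay, so they show the row's order
- storage_rack: white plastic rack, fixed, left or right of the draining rack; 154 x 369 mm; origin on the bench under its centre, z up, row of five bays along y: centres at -144, -72, 0, 72, 144 mm. A bay is 67 mm wide, 144 long (x); dividers up to 36, outer walls 40, end lips 24 mm above the bench. Free bays have a black mat, top 14 mm above the bench
- scraper: loose grey plastic scraper, 128 x 52 x 16 mm, lying in one of the storage rack's five bays (which one varies), on the bay's bare floor 12 mm above the bench; origin at the middle of its underside, blade towards +x, z up
There are look-alikes about, which are no part of the job. Leave any orange look-alike of the brush_blue alone.

How it is judged:
At the end, for the whole second after the job is handed in: Each brush is still, released and upright (0.12 rad), one to a free bay of the storage rack, within 14 mm of the bay's centre line, 18 mm of its middle, underside 8-21 mm above the bench; colours in the order of the trays, left to right; scraper within 15 mm of its start ((y of brush_red in the frame of storage_rack between -0.158 and -0.13 m or y of brush_red in the frame of storage_rack between -0.086 and -0.058 m or y of brush_red in the frame of storage_rack between -0.014 and 0.014 m or y of brush_red in the frame of storage_rack between 0.058 and 0.086 m or y of brush_red in the frame of storage_rack between 0.13 and 0.158 m) and x of brush_red in the frame of storage_rack between -0.018 and 0.018 m and z of brush_red in the frame of storage_rack between 0.008 and 0.021 m and angle between each of brush_red, brush_blue, brush_green, brush_yellow's own z axis and vertical below 0.12 rad and linear speed of each of brush_red, brush_blue, brush_green, brush_yellow below 0.02 m/s and angular speed of each of brush_red, brush_blue, brush_green, brush_yellow below 0.2 rad/s and (y of brush_blue in the frame of storage_rack between -0.158 and -0.13 m or y of brush_blue in the frame of storage_rack between -0.086 and -0.058 m or y of brush_blue in the frame of storage_rack between -0.014 and 0.014 m or y of brush_blue in the frame of storage_rack between 0.058 and 0.086 m or y of brush_blue in the frame of storage_rack between 0.13 and 0.158 m) and x of brush_blue in the frame of storage_rack between -0.018 and 0.018 m and z of brush_blue in the frame of storage_rack between 0.008 and 0.021 m and (y of brush_green in the frame of storage_rack between -0.158 and -0.13 m or y of brush_green in the frame of storage_rack between -0.086 and -0.058 m or y of brush_green in the frame of storage_rack between -0.014 and 0.014 m or y of brush_green in the frame of storage_rack between 0.058 and 0.086 m or y of brush_green in the frame of storage_rack between 0.13 and 0.158 m) and x of brush_green in the frame of storage_rack between -0.018 and 0.018 m and z of brush_green in the frame of storage_rack between 0.008 and 0.021 m and (y of brush_yellow in the frame of storage_rack between -0.158 and -0.13 m or y of brush_yellow in the frame of storage_rack between -0.086 and -0.058 m or y of brush_yellow in the frame of storage_rack between -0.014 and 0.014 m or y of brush_yellow in the frame of storage_rack between 0.058 and 0.086 m or y of brush_yellow in the frame of storage_rack between 0.13 and 0.158 m) and x of brush_yellow in the frame of storage_rack between -0.018 and 0.018 m and z of brush_yellow in the frame of storage_rack between 0.008 and 0.021 m and ((y of tray_blue in the frame of tray_red above 0 m and ((y of brush_red in the frame of storage_rack below -0.108 m and y of brush_blue in the frame of storage_rack above -0.108 m) or (y of brush_red in the frame of storage_rack below -0.036 m and y of brush_blue in the frame of storage_rack above -0.036 m) or (y of brush_red in the frame of storage_rack below 0.036 m and y of brush_blue in the frame of storage_rack above 0.036 m) or (y of brush_red in the frame of storage_rack below 0.108 m and y of brush_blue in the frame of storage_rack above 0.108 m))) or (y of tray_blue in the frame of tray_red below 0 m and ((y of brush_blue in the frame of storage_rack below -0.108 m and y of brush_red in the frame of storage_rack above -0.108 m) or (y of brush_blue in the frame of storage_rack below -0.036 m and y of brush_red in the frame of storage_rack above -0.036 m) or (y of brush_blue in the frame of storage_rack below 0.036 m and y of brush_red in the frame of storage_rack above 0.036 m) or (y of brush_blue in the frame of storage_rack below 0.108 m and y of brush_red in the frame of storage_rack above 0.108 m)))) and ((y of tray_green in the frame of tray_red above 0 m and ((y of brush_red in the frame of storage_rack below -0.108 m and y of brush_green in the frame of storage_rack above -0.108 m) or (y of brush_red in the frame of storage_rack below -0.036 m and y of brush_green in the frame of storage_rack above -0.036 m) or (y of brush_red in the frame of storage_rack below 0.036 m and y of brush_green in the frame of storage_rack above 0.036 m) or (y of brush_red in the frame of storage_rack below 0.108 m and y of brush_green in the frame of storage_rack above 0.108 m))) or (y of tray_green in the frame of tray_red below 0 m and ((y of brush_green in the frame of storage_rack below -0.108 m and y of brush_red in the frame of storage_rack above -0.108 m) or (y of brush_green in the frame of storage_rack below -0.036 m and y of brush_red in the frame of storage_rack above -0.036 m) or (y of brush_green in the frame of storage_rack below 0.036 m and y of brush_red in the frame of storage_rack above 0.036 m) or (y of brush_green in the frame of storage_rack below 0.108 m and y of brush_red in the frame of storage_rack above 0.108 m)))) and ((y of tray_yellow in the frame of tray_red above 0 m and ((y of brush_red in the frame of storage_rack below -0.108 m and y of brush_yellow in the frame of storage_rack above -0.108 m) or (y of brush_red in the frame of storage_rack below -0.036 m and y of brush_yellow in the frame of storage_rack above -0.036 m) or (y of brush_red in the frame of storage_rack below 0.036 m and y of brush_yellow in the frame of storage_rack above 0.036 m) or (y of brush_red in the frame of storage_rack below 0.108 m and y of brush_yellow in the frame of storage_rack above 0.108 m))) or (y of tray_yellow in the frame of tray_red below 0 m and ((y of brush_yellow in the frame of storage_rack below -0.108 m and y of brush_red in the frame of storage_rack above -0.108 m) or (y of brush_yellow in the frame of storage_rack below -0.036 m and y of brush_red in the frame of storage_rack above -0.036 m) or (y of brush_yellow in the frame of storage_rack below 0.036 m and y of brush_red in the frame of storage_rack above 0.036 m) or (y of brush_yellow in the frame of storage_rack below 0.108 m and y of brush_red in the frame of storage_rack above 0.108 m)))) and ((y of tray_green in the frame of tray_blue above 0 m and ((y of brush_blue in the frame of storage_rack below -0.108 m and y of brush_green in the frame of storage_rack above -0.108 m) or (y of brush_blue in the frame of storage_rack below -0.036 m and y of brush_green in the frame of storage_rack above -0.036 m) or (y of brush_blue in the frame of storage_rack below 0.036 m and y of brush_green in the frame of storage_rack above 0.036 m) or (y of brush_blue in the frame of storage_rack below 0.108 m and y of brush_green in the frame of storage_rack above 0.108 m))) or (y of tray_green in the frame of tray_blue below 0 m and ((y of brush_green in the frame of storage_rack below -0.108 m and y of brush_blue in the frame of storage_rack above -0.108 m) or (y of brush_green in the frame of storage_rack below -0.036 m and y of brush_blue in the frame of storage_rack above -0.036 m) or (y of brush_green in the frame of storage_rack below 0.036 m and y of brush_blue in the frame of storage_rack above 0.036 m) or (y of brush_green in the frame of storage_rack below 0.108 m and y of brush_blue in the frame of storage_rack above 0.108 m)))) and ((y of tray_yellow in the frame of tray_blue above 0 m and ((y of brush_blue in the frame of storage_rack below -0.108 m and y of brush_yellow in the frame of storage_rack above -0.108 m) or (y of brush_blue in the frame of storage_rack below -0.036 m and y of brush_yellow in the frame of storage_rack above -0.036 m) or (y of brush_blue in the frame of storage_rack below 0.036 m and y of brush_yellow in the frame of storage_rack above 0.036 m) or (y of brush_blue in the frame of storage_rack below 0.108 m and y of brush_yellow in the frame of storage_rack above 0.108 m))) or (y of tray_yellow in the frame of tray_blue below 0 m and ((y of brush_yellow in the frame of storage_rack below -0.108 m and y of brush_blue in the frame of storage_rack above -0.108 m) or (y of brush_yellow in the frame of storage_rack below -0.036 m and y of brush_blue in the frame of storage_rack above -0.036 m) or (y of brush_yellow in the frame of storage_rack below 0.036 m and y of brush_blue in the frame of storage_rack above 0.036 m) or (y of brush_yellow in the frame of storage_rack below 0.108 m and y of brush_blue in the frame of storage_rack above 0.108 m)))) and ((y of tray_yellow in the frame of tray_green above 0 m and ((y of brush_green in the frame of storage_rack below -0.108 m and y of brush_yellow in the frame of storage_rack above -0.108 m) or (y of brush_green in the frame of storage_rack below -0.036 m and y of brush_yellow in the frame of storage_rack above -0.036 m) or (y of brush_green in the frame of storage_rack below 0.036 m and y of brush_yellow in the frame of storage_rack above 0.036 m) or (y of brush_green in the frame of storage_rack below 0.108 m and y of brush_yellow in the frame of storage_rack above 0.108 m))) or (y of tray_yellow in the frame of tray_green below 0 m and ((y of brush_yellow in the frame of storage_rack below -0.108 m and y of brush_green in the frame of storage_rack above -0.108 m) or (y of brush_yellow in the frame of storage_rack below -0.036 m and y of brush_green in the frame of storage_rack above -0.036 m) or (y of brush_yellow in the frame of storage_rack below 0.036 m and y of brush_green in the frame of storage_rack above 0.036 m) or (y of brush_yellow in the frame of storage_rack below 0.108 m and y of brush_green in the frame of storage_rack above 0.108 m)))) and distance of scraper from where it was at the start of the episode below 0.015 m); the robot touches nothing.
It fails at once if a brush is dropped or thrown (faster than 0.9 m/s with no finger on it) ((linear speed of brush_red above 0.9 m/s and contact force between brush_red and the fingers below 0.05 N) or (linear speed of brush_blue above 0.9 m/s and contact force between brush_blue and the fingers below 0.05 N) or (linear speed of brush_green above 0.9 m/s and contact force between brush_green and the fingers below 0.05 N) or (linear speed of brush_yellow above 0.9 m/s and contact force between brush_yellow and the fingers below 0.05 N)).
It fails at once if a brush is tipped over (more than 60 degrees) (angle between any of brush_red, brush_blue, brush_green, brush_yellow's own z axis and vertical above 1.05 rad).
It fails at once if the scraper is shifted in its bay or lifted out (more than 15 mm) (distance of scraper from where it was at the start of the episode above 0.015 m).
It also fails if it takes over 112 s, if anything falls off the work surface, if the arm or the gripper's body presses on something with over 40 N, if the wrist force passes 120 N, or if a joint passes its speed limit or range.

## Robot

A 6-joint arm with a two-finger parallel gripper is mounted at the origin on the work surface. World frame = base frame: x ahead of the robot, y to its left, z up, the work surface at z = 0. Lengths are in m, angles in rad, forces in N, time in s.
With the tool pointing down it reaches from about 0.275 to 0.875 m from the base axis. Payload 12.5 kg.
Tool frame: the origin (TCP) lies between the finger pads, 19 mm behind the fingertips; this is the grasp point; z points along the fingers, y is the line along which they close (so a half turn about z gives the same grasp; the last joint's range is limited). The gripper opens to 85 mm and grips with 20 to 120 N. Pads are 22 mm wide; open, the fingers measure 114 mm over their backs; the gripper's body (76 mm by 85 mm) begins 54 mm behind the grasp point. The pads swing forward as they close: fully open they stand 13 mm farther back than shut.
Start: joints at [-1.215, 0.351, 1.652, -0, 1.139, -0.085], TCP at [0.235, -0.497, 0.25] pointing down, gripper open.
Joint ranges: [-2.75, 2.75], [-0.79, 2.1], [0.01, 2.65], [-1.57, 4.71], [0.07, 3.14], [-2.87, 2.87]. Speed limits (rad/s): [2.22, 2.22, 2.79, 3.14, 3.14, 3.14].

## Interface

Orientations are given as [roll, pitch, yaw] about the fixed x, y, z axes, in that order (R = Rz(yaw) Ry(pitch) Rx(roll)).
In Python, from plant import get_state, grab_frame, job_done, recognise, regions_of gives the robot as it stands.
- The arm moves only by the shell command python3 -m inch 'ROWS' [FORCE]. ROWS is JSON, a list of rows, each an object with "twist": the turn, a rotation vector about the tool's x, y, z in degrees, a list of three; "offset": the shift along the tool's x, y, z in m, a list of three; "gripper": the opening, from -1 (shut) to 1 (fully open). A call has 1 to 20 rows; each row is the pose to reach, as a shift and turn from the pose commanded when the call began, along the tool's axes at that moment; what a row does not reach only later rows make up. A row lasts 1/8 s, in which the tool goes at most 62.5 mm and 10.7 degrees, less where a joint would pass 70% of its speed; a pose out of reach is approached as far as the arm can. A call with a gripper value outside its range is refused whole. The fingers move at their own pace and stop on an object; FORCE is the grip in N (left out, the last holds). Time passes only in rows, so rows that repeat a pose let the fingers close. It gives the time, the measured TCP pose, the force, the opening and the grip force at its end, in the units of the state.
- get_state(): the state, without advancing time (a new reading comes with each control period).
- grab_frame(name): name is "scene" or "top" or "wrist"; returns a dict with "pixels" (420x560x3 uint8, blue, green, red), "camera_matrix" (3x3 intrinsics, pixels), "pose" (4x4, takes a point from camera to world coordinates). Camera axes: x right, y down, z forward; pixel columns grow to the right and rows downward; lengths in m; the calibration is good to about 2 mm. A picture is of the moment at which its call begins. There is no depth.
- job_done(): hands the job in; it is judged then, once.
Trained networks look in the newest picture that a camera, given by its name, has taken for a name from the list of things; names that differ only in an ending like _2 or _b are one class to them, and where a whole thing is asked for, a point or a joint stands for the part that bears it (a point fixed in the world has none). Each returns a list of dicts, best first, with "p" (0 to 1); they miss things now and then, are a little off and sometimes report something else, mostly with a low value. They report only what shows in the picture. A call takes as long as a camera call. They do not tell look-alikes from the thing itself.
- recognise(name, camera): "xyz" ([x, y, z] in m, in world coordinates, good to about 4 mm: the middle of the surface that is visible of it).
- regions_of(name, camera): "pixels" (420x560 bool, what is visible of it).
The state is a dict: "t": time; "joint_pos": joint angles; "qd": joint speeds; "effort": joint torques, N m; "eef_pos": TCP position; "tool_rot": TCP orientation; "force": force on the tool from outside, world axes, zero at the start; "torque": the same for the moment, N m; "grip_width": finger opening in m; "finger_force": force on a finger pad.
Only numpy, scipy, OpenCV 4.12 (cv2) and the standard library are available. Lean on these libraries where they do the work, as an engineer would, in place of code of your own. Each camera call takes 0.05 s, during which the arm holds its last target. There are 200 camera calls.

## Working session

There is one attempt and no reset: what is moved stays moved. The work goes in short steps, Python scripts to look and compute and a shell command to move; the robot and the scene stay as the last step left them, time stands still between calls to the robot, and variables do not carry over. Pictures are saved under pics/ and viewed, at most 14 in all, crops included, and the job is handed in when it is done.

```bash
ls; mkdir -p pics; python3 - <<'E'
from plant import *
import cv2
s=get_state(); print({k:s[k] for k in('t','eef_pos','tool_rot','grip_width')})
for c in('top','scene'):
    f=grab_frame(c); cv2.imwrite(f'pics/{c}0.png',f['pixels']); print(c,f['camera_matrix'],f['pose'])
    for n in ['brush_red','brush_blue','brush_green','brush_yellow','tray_red','tray_blue','tray_green','tray_yellow','storage_rack','scraper']:
        print(n,[(round(r['p'],2),[round(float(v),3) for v in r['xyz']]) for r in recognise(n,c)])
E
```

```text
pics
{'t': 0.0, 'eef_pos': array([ 0.2345978 , -0.49711633,  0.24946014]), 'tool_rot': array([-3.14044696e+00, -1.20588181e-04,  4.40848861e-01]), 'grip_width': 0.08529281634854921}
top [[421.23837982   0.         277.33205965]
 [  0.         421.23837982 204.45478684]
 [  0.           0.           1.        ]] [[-0.02305575 -0.9983451   0.05268299  0.3924083 ]
 [-0.9997194   0.02330995  0.00421573 -0.02735646]
 [-0.00543679 -0.05257101 -0.99860239  1.02437867]
 [ 0.          0.          0.          1.        ]]
brush_red [(0.91, [0.51, -0.343, 0.085]), (0.5, [0.55, 0.284, 0.024])]
brush_blue [(0.85, [0.495, -0.213, 0.087]), (0.77, [0.347, -0.03, 0.035])]
brush_green [(0.86, [0.508, -0.136, 0.084])]
brush_yellow [(0.81, [0.5, -0.275, 0.084])]
tray_red [(0.69, [0.451, -0.351, 0.055])]
tray_blue [(0.84, [0.485, -0.2, 0.053])]
tray_green [(0.73, [0.466, -0.137, 0.053]), (0.53, [0.508, -0.136, 0.081])]
tray_yellow [(0.66, [0.466, -0.277, 0.049])]
storage_rack [(0.94, [0.549, 0.285, 0.026])]
scraper [(0.81, [0.58, 0.385, 0.019]), (0.16, [0.486, -0.204, 0.055])]
scene [[524.16445521   0.  
[... 172 characters left out ...]
0.5858714   0.46079679 -0.58834521]
 [-0.00863128 -0.62423705 -0.7811873   1.09410174]
 [ 0.          0.          0.          1.        ]]
brush_red [(0.74, [0.525, -0.363, 0.084])]
brush_blue [(0.72, [0.512, -0.228, 0.089]), (0.67, [0.362, -0.045, 0.034]), (0.36, [0.519, -0.305, 0.054])]
brush_green [(0.93, [0.514, -0.15, 0.089])]
brush_yellow [(0.78, [0.52, -0.293, 0.089])]
tray_red [(0.61, [0.502, -0.373, 0.054])]
tray_blue [(0.61, [0.542, -0.227, 0.049]), (0.37, [0.555, 0.261, 0.029]), (0.36, [0.513, -0.226, 0.092])]
tray_green [(0.72, [0.514, -0.155, 0.053])]
tray_yellow [(0.61, [0.518, -0.303, 0.055])]
storage_rack [(0.74, [0.556, 0.262, 0.028])]
scraper [(0.95, [0.577, 0.388, 0.018])]
```

View pics/top0.png

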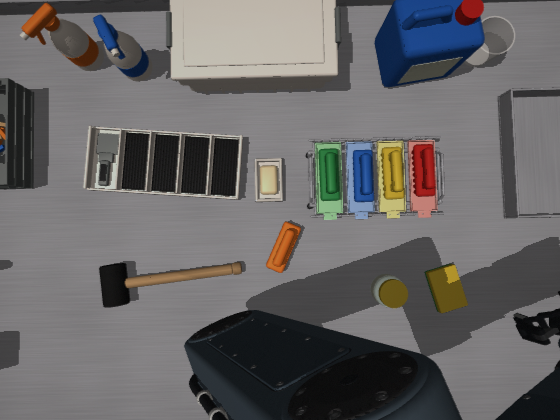

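View pics/scene0.png

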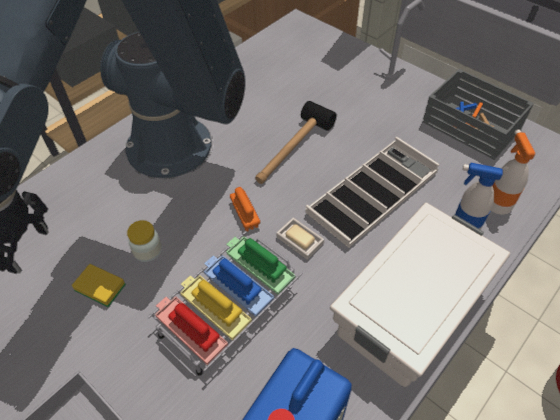

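```bash
cat > fit.py <<'E'
from plant import *
import numpy as np, cv2
from scipy.optimize import minimize
def box(lx,ly,z0,z1,cx=0):
    return np.array([[cx+sx*lx/2,sy*ly/2,z] for sx in(-1,1) for sy in(-1,1) for z in(z0,z1)])
BR=[box(.118,.044,.0,.034),box(.09,.022,.042,.068),box(.012,.02,.034,.042,.034),box(.012,.02,.034,.042,-.034)]
RACK=[box(.154,.369,0,.024),box(.154,.004,0,.04)+[0,.1825,0],box(.154,.004,0,.04)-[0,.1825,0]]
def proj(P,f):
    T=np.linalg.inv(f['pose']); q=(P@T[:3,:3].T+T[:3,3])@f['camera_matrix'].T
    return q[:,:2]/q[:,2:]
def render(parts,p,z,f):
    c,s=np.cos(p[2]),np.sin(p[2]); m=np.zeros((420,560),np.uint8)
    for B in parts:
        P=B@np.array([[c,s,0],[-s,c,0],[0,0,1]])+[p[0],p[1],z]
        h=cv2.convexHull(proj(P,f).astype(np.float32))
        cv2.fillConvexPoly(m,np.round(h*16).astype(np.int32),255,cv2.LINE_AA,4)
    return m/255.
def mask(name,cam,near):
    r=regions_of(name,cam)
    return r
def fit(parts,z,views,p0):
    def cost(p):
        t=0
        for f,m in views:
            r=render(parts,p,z,f); t+=1-np.minimum(r,m).sum()/np.maximum(r,m).sum()
        return t
    best=minimize(cost,p0,method='Nelder-Mead',options=dict(initial_simplex=np.array(p0)+[[0,0,0],[.012,0,0],[0,.012,0],[0,0,.1]],xatol=1e-4,fatol=1e-5))
    return best.x,best.fun/len(views)
def pick(name,cam,f,p,z):
    q=proj(np.array([[p[0],p[1],z]]),f)[0]; out=None
    for r in regions_of(name,cam):
        ys,xs=np.nonzero(r['pixels'])
        if len(xs) and np.hypot(xs.mean()-q[0],ys.mean()-q[1])<28 and out is None: out=r['pixels'].astype(float)
    return out
E
python3 - <<'E'
from fit import *
F={c:grab_frame(c) for c in('top','scene')}
for n,p,z,parts in [('brush_green',(.508,-.14),.0525,BR),('brush_blue',(.5,-.215),.0525,BR),('brush_yellow',(.508,-.285),.0525,BR),('brush_red',(.51,-.355),.0525,BR),('storage_rack',(.55,.275),0,RACK)]:
    V={c:pick(n,c,F[c],p,z+.03) for c in F}
    V={c:m for c,m in V.items() if m is not None}
    for cs in [['top'],['scene'],['top','scene']]:
        if all(c in V for c in cs):
            x,e=fit(parts,z,[(F[c],V[c]) for c in cs],[*p,0.]); print(n,cs,x.round(4),round(e,3))
E
```

```text
brush_green ['top'] [ 0.5086 -0.1409  0.0028] 0.166
brush_green ['scene'] [ 0.5031 -0.1388 -0.1186] 0.229
brush_green ['top', 'scene'] [ 0.5096 -0.1418 -0.0516] 0.207
brush_blue ['top'] [ 0.5051 -0.2197  0.0273] 0.167
brush_blue ['scene'] [ 0.4987 -0.2157 -0.1294] 0.258
brush_blue ['top', 'scene'] [ 0.5046 -0.2186 -0.0777] 0.22
brush_yellow ['top'] [ 0.5088 -0.2844 -0.0222] 0.145
brush_yellow ['scene'] [ 0.5034 -0.2842 -0.0599] 0.229
brush_yellow ['top', 'scene'] [ 0.5084 -0.2841 -0.0396] 0.19
brush_red ['top'] [ 0.5126 -0.3546  0.0267] 0.212
brush_red ['scene'] [ 0.5091 -0.355  -0.057 ] 0.229
brush_red ['top', 'scene'] [ 0.512  -0.3553 -0.0565] 0.221
storage_rack ['top'] [ 0.5528  0.2435 -0.0825] 0.64
storage_rack ['scene'] [ 0.5521  0.2528 -0.0779] 0.523
storage_rack ['top', 'scene'] [ 0.5531  0.249  -0.079 ] 0.583
```

```bash
cat >> fit.py <<'E'
HUE={'green':(45,85),'blue':(100,125),'yellow':(18,34),'red':(170,190)}
def cmask(col,f,q,R=45,smin=165):
    h=cv2.cvtColor(f['pixels'],cv2.COLOR_BGR2HSV).astype(int); lo,hi=HUE[col]; H=h[...,0]
    m=(((H>=lo)&(H<=hi))|((hi>180)&(H<=hi-180)))&(h[...,1]>smin)&(h[...,2]>25)
    yy,xx=np.mgrid[:420,:560]; m&=np.hypot(xx-q[0],yy-q[1])<R
    m=cv2.morphologyEx(m.astype(np.uint8),cv2.MORPH_CLOSE,np.ones((5,5)))
    n,l,st,_=cv2.connectedComponentsWithStats(m); k=1+np.argmax(st[1:,4]); return (l==k).astype(float)
def rackmask(f,q,R):
    r=[r['pixels'] for r in regions_of('storage_rack','top' if f['pose'][0,3]<.7 else 'scene')][0].astype(np.uint8)
    ys,xs=np.nonzero(cv2.morphologyEx(r,cv2.MORPH_OPEN,np.ones((2,2)))); h=cv2.convexHull(np.stack([xs,ys],1).astype(np.int32)); m=np.zeros((420,560),np.uint8); cv2.fillConvexPoly(m,h,1); return m.astype(float)
E
python3 - <<'E'
from fit import *
F={c:grab_frame(c) for c in('top','scene')}
O={c:F[c]['pixels'].copy() for c in F}
def draw(c,m,col):
    cs,_=cv2.findContours((m>.5).astype(np.uint8),cv2.RETR_LIST,cv2.CHAIN_APPROX_NONE); cv2.drawContours(O[c],cs,-1,col,1)
for n,p,z,parts in [('green',(.508,-.14),.0525,BR),('blue',(.5,-.215),.0525,BR),('yellow',(.508,-.285),.0525,BR),('red',(.51,-.355),.0525,BR),('rack',(.55,.25),0,RACK)]:
    V={c:(rackmask(F[c],0,0) if n=='rack' else cmask(n,F[c],proj(np.array([[*p,z+.03]]),F[c])[0])) for c in F}
    for cs in [['top'],['scene'],['top','scene']]:
            x,e=fit(parts,z,[(F[c],V[c]) for c in cs],[*p,0.]); print(n,cs,x.round(4),round(e,3))
    for c in F: draw(c,V[c],(255,0,255)); draw(c,render(parts,x,z,F[c]),(255,255,0))
a=cv2.resize(O['top'][110:225,70:450],(798,242),interpolation=cv2.INTER_CUBIC); b=cv2.resize(O['scene'][135:370,145:445],(447,350))
im=np.zeros((592,798,3),np.uint8); im[:242]=a; im[242:,:447]=b; cv2.imwrite('pics/ov1.png',im)
E
```

```text
green ['top'] [ 0.5089 -0.1407  0.0227] 0.597
green ['scene'] [ 0.4619 -0.1548 -0.6696] 0.983
green ['top', 'scene'] [ 0.5088 -0.1403 -0.0581] 0.791
blue ['top'] [ 0.5005 -0.2173 -0.0068] 0.232
blue ['scene'] [ 0.4964 -0.2147 -0.1405] 0.308
blue ['top', 'scene'] [ 0.5009 -0.2182 -0.0859] 0.276
yellow ['top'] [ 0.5078 -0.2824  0.0352] 0.233
yellow ['scene'] [ 0.5008 -0.2829 -0.0798] 0.296
yellow ['top', 'scene'] [ 0.5095 -0.285  -0.0767] 0.269
red ['top'] [ 0.5127 -0.3556 -0.089 ] 0.236
red ['scene'] [ 0.5051 -0.3531 -0.0757] 0.272
red ['top', 'scene'] [ 0.511  -0.3542 -0.0787] 0.256
rack ['top'] [ 0.5506  0.2449 -0.0901] 0.034
rack ['scene'] [ 0.5559  0.2524 -0.073 ] 0.066
rack ['top', 'scene'] [ 0.553   0.2453 -0.0796] 0.067
```

View pics/ov1.png

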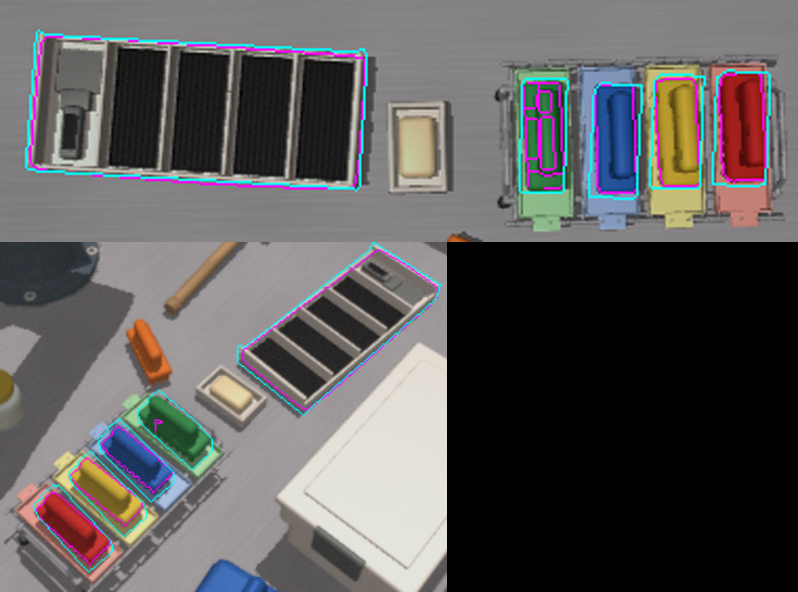

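```bash
cat > rel.py <<'E'
import sys,numpy as np
from plant import get_state
from scipy.spatial.transform import Rotation as Ro
def rel(x,y,z,yaw):
    s=get_state(); R=Ro.from_euler('xyz',s['tool_rot']); T=Ro.from_euler('xyz',[np.pi,0,yaw])
    print('t',round(s['t'],1),'at',s['eef_pos'].round(4),'yaw',round(s['tool_rot'][2],3),'-> offset',R.inv().apply(np.array([x,y,z])-s['eef_pos']).round(4),'twist',np.degrees((R.inv()*T).as_rotvec()).round(2))
if __name__=='__main__': rel(*map(float,sys.argv[1:]))
E
python3 rel.py .46 -.25 .30 -.05; python3 rel.py .50 .25 .32 -.08
```

```text
t 1.9 at [ 0.2347 -0.4974  0.25  ] yaw 0.441 -> offset [ 0.3093 -0.1276 -0.05  ] twist [ 0.   -0.   28.12]
t 1.9 at [ 0.2347 -0.4974  0.25  ] yaw 0.441 -> offset [ 0.5588 -0.5628 -0.07  ] twist [ 0.   -0.   29.84]
```

```bash
python3 -m inch '[{"twist":[0,0,9],"offset":[0.06,-0.025,-0.02],"gripper":1},{"twist":[0,0,18],"offset":[0.115,-0.05,-0.04],"gripper":1},{"twist":[0,0,28],"offset":[0.17,-0.07,-0.05],"gripper":1},{"twist":[0,0,28],"offset":[0.225,-0.095,-0.05],"gripper":1},{"twist":[0,0,28],"offset":[0.28,-0.12,-0.05],"gripper":1},{"twist":[0,0,28],"offset":[0.31,-0.128,-0.05],"gripper":1},{"twist":[0,0,28],"offset":[0.31,-0.128,-0.05],"gripper":1},{"twist":[0,0,28],"offset":[0.31,-0.128,-0.05],"gripper":1}]' 40
python3 - <<'E'
from plant import *; import cv2
f=grab_frame('wrist'); cv2.imwrite('pics/w1.png',f['pixels']); print(f['camera_matrix'],f['pose'],get_state()['eef_pos'])
E
```

```text
t: 2.9
eef_pos: [0.4601, -0.2496, 0.2999]
tool_rot: [3.141, 0.0, -0.048]
force: [-0.3, -0.2, 0.3]
grip_width: 0.0856
finger_force: 0.0
[[311.210479     0.         285.17438986]
 [  0.         311.210479   207.43360105]
 [  0.           0.           1.        ]] [[-4.74086413e-02 -9.43476370e-01 -3.28031644e-01  5.44604988e-01]
 [-9.98875295e-01  4.50263924e-02  1.48582717e-02 -2.53369189e-01]
 [ 7.51653251e-04  3.28367116e-01 -9.44549878e-01  4.22775180e-01]
 [ 0.00000000e+00  0.00000000e+00  0.00000000e+00  1.00000000e+00]] [ 0.45993438 -0.24994337  0.29996634]
```

View pics/w1.png

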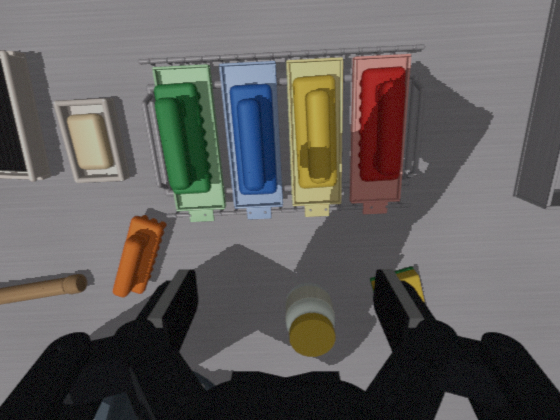

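```bash
python3 - <<'E'
from fit import *
f=grab_frame('wrist'); t=grab_frame('top'); O=f['pixels'].copy()
for n,p in [('green',(.508,-.14)),('blue',(.501,-.217)),('yellow',(.508,-.283)),('red',(.512,-.355))]:
    z=.0525; m=pick('brush_'+n,'wrist',f,p,z+.03); mt=pick('brush_'+n,'top',t,p,z+.03)
    V=[(f,m)] if m is not None else []
    for v in (V, V+([(t,mt)] if mt is not None else [])):
        x,e=min((fit(BR,z,v,[*p,y]) for y in(-.1,.0,.1)),key=lambda a:a[1]); print(n,len(v),x.round(4),round(e,3))
        if len(v)==1: xs=x
    for B in BR[:2]:
        cs,_=cv2.findContours((render([B],xs,z,f)>.5).astype(np.uint8),cv2.RETR_LIST,cv2.CHAIN_APPROX_NONE); cv2.drawContours(O,cs,-1,(255,255,255),1)
cv2.imwrite('pics/w1f.png',cv2.resize(O[40:230,130:430],(795,503)))
E
```

```text
green 1 [ 0.5064 -0.1439 -0.0029] 0.181
green 2 [ 0.507  -0.143  -0.0282] 0.176
blue 1 [ 0.5013 -0.2189 -0.0094] 0.107
blue 2 [ 0.5015 -0.218  -0.0239] 0.158
yellow 1 [ 0.5065 -0.284   0.045 ] 0.091
yellow 2 [ 0.507  -0.2841  0.0339] 0.384
red 1 [ 0.5106 -0.3528  0.0289] 0.179
red 1 [ 0.5106 -0.3528  0.0289] 0.179
```

View pics/w1f.png

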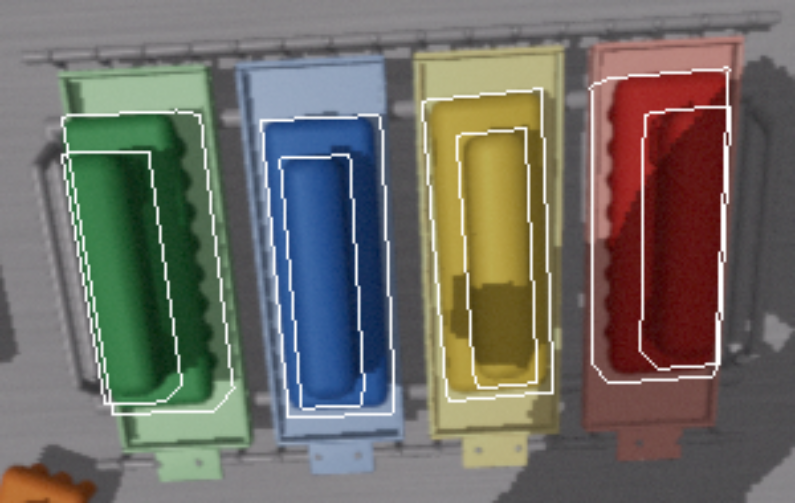

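```bash
python3 rel.py .5065 -.142 .11 -.0
```

```text
t 3.5 at [ 0.4604 -0.2495  0.3   ] yaw -0.048 -> offset [ 0.0409 -0.1096  0.19  ] twist [ 0.   -0.   -2.75]
```

```bash
python3 -m inch '[{"twist":[0,0,-2.7],"offset":[0.02,-0.055,0.02],"gripper":0.1},{"twist":[0,0,-2.7],"offset":[0.041,-0.11,0.05],"gripper":0.1},{"twist":[0,0,-2.7],"offset":[0.041,-0.11,0.09],"gripper":0.1},{"twist":[0,0,-2.7],"offset":[0.041,-0.11,0.12],"gripper":0.1},{"twist":[0,0,-2.7],"offset":[0.041,-0.11,0.12],"gripper":0.1}]'; python3 rel.py .5065 -.142 .11 -.0;
python3 - <<'E'
from plant import *; import cv2
f=grab_frame('wrist'); cv2.imwrite('pics/w2.png',f['pixels'])
E
```

```text
t: 4.08
eef_pos: [0.5058, -0.141, 0.1784]
tool_rot: [-3.14, 0.004, -0.001]
force: [-1.4, 0.2, 0.7]
grip_width: 0.0469
finger_force: 0.0
t 4.1 at [ 0.5058 -0.141   0.1784] yaw -0.001 -> offset [0.001  0.0011 0.0684] twist [-0.08  0.21 -0.03]
```

View pics/w2.png

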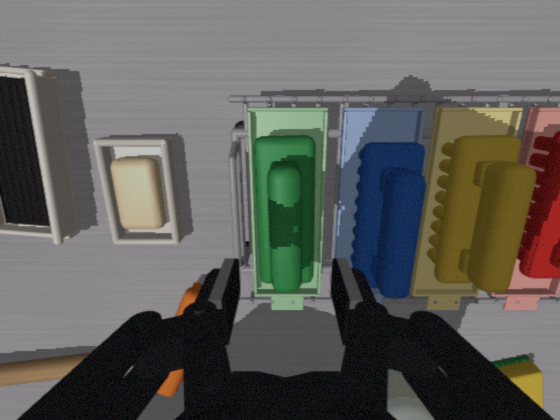

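Green bar at (286,230) is centred between the fingers (237–335). Descend, grip, lift.

```bash
python3 -m inch '[{"twist":[0,0,0],"offset":[0,0,0.035],"gripper":0.1},{"twist":[0,0,0],"offset":[0,0,0.06],"gripper":0.1},{"twist":[0,0,0],"offset":[0,0,0.07],"gripper":0.1},{"twist":[0,0,0],"offset":[0,0,0.07],"gripper":0.1},{"twist":[0,0,0],"offset":[0,0,0.07],"gripper":-1},{"twist":[0,0,0],"offset":[0,0,0.07],"gripper":-1},{"twist":[0,0,0],"offset":[0,0,0.07],"gripper":-1},{"twist":[0,0,0],"offset":[0,0,0.07],"gripper":-1},{"twist":[0,0,0],"offset":[0,0,0.06],"gripper":-1},{"twist":[0,0,0],"offset":[0,0,0.03],"gripper":-1},{"twist":[0,0,0],"offset":[0,0,-0.02],"gripper":-1},{"twist":[0,0,0],"offset":[0,0,-0.07],"gripper":-1},{"twist":[0,0,0],"offset":[0,0,-0.1],"gripper":-1},{"twist":[0,0,0],"offset":[0,0,-0.1],"gripper":-1}]' 40; python3 rel.py .43 .22 .28 -.08
```

```text
t: 5.88
eef_pos: [0.5073, -0.1417, 0.2826]
tool_rot: [3.14, -0.004, -0.001]
force: [0.4, 0.3, -1.1]
grip_width: 0.0214
finger_force: 40.4
t 5.9 at [ 0.5073 -0.1417  0.2826] yaw -0.001 -> offset [-0.0775 -0.3616  0.0017] twist [ 0.08 -0.25  4.54]
```

```bash
python3 -m inch '[{"twist":[0,0,1],"offset":[-0.01,-0.03,0],"gripper":-1},{"twist":[0,0,2],"offset":[-0.02,-0.075,0],"gripper":-1},{"twist":[0,0,3],"offset":[-0.03,-0.13,0],"gripper":-1},{"twist":[0,0,4],"offset":[-0.04,-0.185,0],"gripper":-1},{"twist":[0,0,4.5],"offset":[-0.05,-0.24,0],"gripper":-1},{"twist":[0,0,4.5],"offset":[-0.06,-0.295,0],"gripper":-1},{"twist":[0,0,4.5],"offset":[-0.07,-0.34,0],"gripper":-1},{"twist":[0,0,4.5],"offset":[-0.078,-0.362,0],"gripper":-1},{"twist":[0,0,4.5],"offset":[-0.078,-0.362,0],"gripper":-1},{"twist":[0,0,4.5],"offset":[-0.078,-0.362,0],"gripper":-1}]'
python3 - <<'E'
from fit import *
f=grab_frame('wrist'); O=f['pixels'].copy(); np.save('pics/w3.npy',f,allow_pickle=True)
print(get_state()['eef_pos'])
D=[box(.154,.002,.0359,.036)+[0,y,0] for y in(-.108,-.036,.036,.108)]+[box(.154,.369,.0,.024)]
for B in D:
    cs,_=cv2.findContours((render([B],[.553,.2455,-.08],0,f)>.5).astype(np.uint8),cv2.RETR_LIST,cv2.CHAIN_APPROX_NONE); cv2.drawContours(O,cs,-1,(255,0,255),1)
cv2.imwrite('pics/w3.png',O)
E
```

```text
t: 7.12
eef_pos: [0.4289, 0.2199, 0.2794]
tool_rot: [3.141, 0.001, -0.079]
force: [0.9, 0.0, 0.4]
grip_width: 0.0213
finger_force: 40.3
[0.42900555 0.21974807 0.27954009]
```

View pics/w3.png

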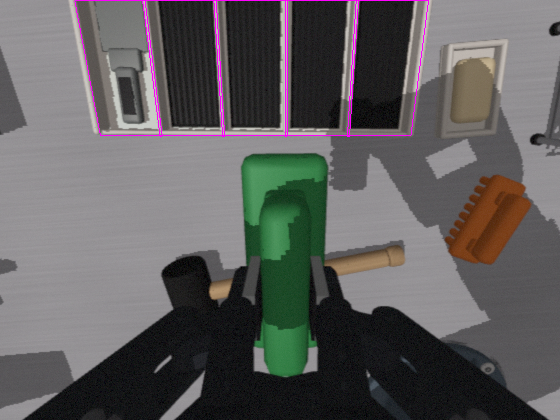

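```bash
python3 rel.py .5588 .3173 .0725 -.08
```

```text
t 7.2 at [0.429  0.2197 0.2795] yaw -0.08 -> offset [ 0.1217 -0.1077  0.2069] twist [ 0.03  0.04 -0.01]
```

```bash
python3 -m inch '[{"twist":[0,0,0],"offset":[0.03,-0.027,0],"gripper":-1},{"twist":[0,0,0],"offset":[0.07,-0.062,0.02],"gripper":-1},{"twist":[0,0,0],"offset":[0.11,-0.097,0.05],"gripper":-1},{"twist":[0,0,0],"offset":[0.122,-0.108,0.09],"gripper":-1},{"twist":[0,0,0],"offset":[0.122,-0.108,0.12],"gripper":-1},{"twist":[0,0,0],"offset":[0.122,-0.108,0.14],"gripper":-1},{"twist":[0,0,0],"offset":[0.122,-0.108,0.14],"gripper":-1},{"twist":[0,0,0],"offset":[0.122,-0.108,0.14],"gripper":-1}]'
python3 rel.py .5588 .3173 .0725 -.08
python3 - <<'E'
from plant import *; import cv2
f=grab_frame('wrist'); cv2.imwrite('pics/w4.png',f['pixels'])
E
```

```text
t: 8.18
eef_pos: [0.5598, 0.3186, 0.1415]
tool_rot: [-3.141, -0.002, -0.08]
force: [-0.1, -0.0, -1.7]
grip_width: 0.0212
finger_force: 40.3
t 8.2 at [0.5598 0.3186 0.1415] yaw -0.08 -> offset [-0.001   0.0014  0.0689] twist [-0.06 -0.1   0.02]
```

View pics/w4.png

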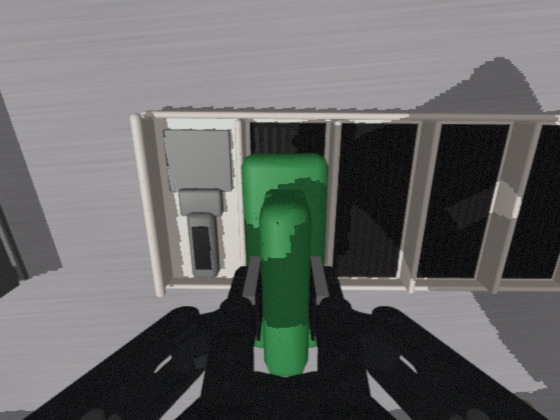

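Green (243–327) is centred over the bay right of the scraper (dividers at about 238 and 333). Lower, release, rise.

```bash
python3 -m inch '[{"twist":[0,0,0],"offset":[-0.001,0.001,0.03],"gripper":-1},{"twist":[0,0,0],"offset":[-0.001,0.001,0.05],"gripper":-1},{"twist":[0,0,0],"offset":[-0.001,0.001,0.06],"gripper":-1},{"twist":[0,0,0],"offset":[-0.001,0.001,0.065],"gripper":-1},{"twist":[0,0,0],"offset":[-0.001,0.001,0.068],"gripper":-1},{"twist":[0,0,0],"offset":[-0.001,0.001,0.068],"gripper":-1}]'; python3 rel.py .5588 .3173 .0725 -.08
```

```text
t: 8.98
eef_pos: [0.5584, 0.318, 0.0728]
tool_rot: [-3.141, -0.001, -0.079]
force: [-0.6, 0.8, 2.0]
grip_width: 0.0217
finger_force: 40.7
t 9.0 at [0.5584 0.318  0.0728] yaw -0.079 -> offset [0.0004 0.0006 0.0003] twist [-0.04 -0.06  0.05]
```

```bash
python3 -m inch '[{"twist":[0,0,0],"offset":[0,0,0],"gripper":0.1},{"twist":[0,0,0],"offset":[0,0,0],"gripper":0.1},{"twist":[0,0,0],"offset":[0,0,0],"gripper":0.1},{"twist":[0,0,0],"offset":[0,0,-0.02],"gripper":0.1},{"twist":[0,0,0],"offset":[0,0,-0.06],"gripper":0.1},{"twist":[0,0,0],"offset":[0,0,-0.11],"gripper":0.1},{"twist":[0,0,0],"offset":[0,0,-0.14],"gripper":0.1}]'; python3 rel.py .5013 -.2185 .18 -.01
```

```text
t: 9.85
eef_pos: [0.5586, 0.318, 0.2163]
tool_rot: [-3.14, -0.004, -0.079]
force: [-0.0, -0.5, -0.3]
grip_width: 0.0471
finger_force: 0.0
t 9.8 at [0.5586 0.318  0.2163] yaw -0.079 -> offset [-0.0148  0.5394  0.0351] twist [-0.11 -0.21 -3.97]
```

```bash
python3 -m inch '[{"twist":[0,0,0],"offset":[0,0.04,0],"gripper":0.1},{"twist":[0,0,-1],"offset":[-0.002,0.1,0],"gripper":0.1},{"twist":[0,0,-2],"offset":[-0.004,0.16,0],"gripper":0.1},{"twist":[0,0,-3],"offset":[-0.006,0.22,0],"gripper":0.1},{"twist":[0,0,-4],"offset":[-0.008,0.28,0],"gripper":0.1},{"twist":[0,0,-4],"offset":[-0.01,0.34,0],"gripper":0.1},{"twist":[0,0,-4],"offset":[-0.012,0.4,0],"gripper":0.1},{"twist":[0,0,-4],"offset":[-0.013,0.46,0],"gripper":0.1},{"twist":[0,0,-4],"offset":[-0.015,0.51,0.01],"gripper":0.1},{"twist":[0,0,-4],"offset":[-0.015,0.54,0.03],"gripper":0.1},{"twist":[0,0,-4],"offset":[-0.015,0.54,0.033],"gripper":0.1},{"twist":[0,0,-4],"offset":[-0.015,0.54,0.033],"gripper":0.1}]'; python3 rel.py .5013 -.2185 .11 -.01
cat > chk.py <<'E'
import sys
from fit import *
f=grab_frame('wrist'); cv2.imwrite(f'pics/{sys.argv[1]}.png',f['pixels'])
c=sys.argv[2]; p=list(map(float,sys.argv[3:5])); z=.0525
m=pick('brush_'+c,'wrist',f,p,z+.03)
if m is None: print('no mask')
else:
    x,e=fit(BR,z,[(f,m)],[*p,0.]); print(x.round(4),round(e,3))
E
python3 chk.py w5 blue .5013 -.2185
```

```text
t: 11.35
eef_pos: [0.5005, -0.2189, 0.1799]
tool_rot: [3.141, -0.001, -0.009]
force: [0.6, -0.1, 0.8]
grip_width: 0.0472
finger_force: 0.0
t 11.3 at [ 0.5005 -0.2189  0.1799] yaw -0.009 -> offset [ 0.0008 -0.0005  0.0699] twist [ 0.01 -0.03  0.03]
[ 0.5002 -0.218   0.0113] 0.116
```

View pics/w5.png

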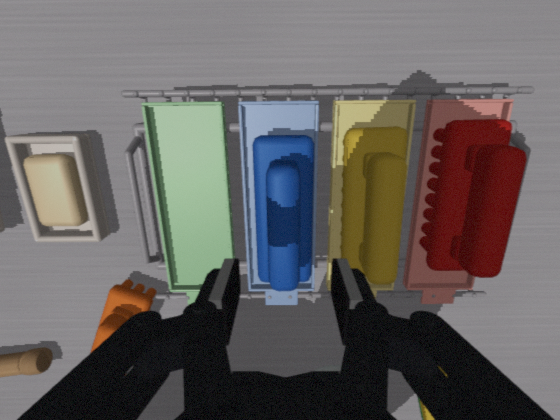

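Blue bar (284,225) is centred between the fingers.

```bash
python3 -m inch '[{"twist":[0,0,0],"offset":[0,0,0.035],"gripper":0.1},{"twist":[0,0,0],"offset":[0,0,0.06],"gripper":0.1},{"twist":[0,0,0],"offset":[0,0,0.07],"gripper":0.1},{"twist":[0,0,0],"offset":[0,0,0.07],"gripper":0.1},{"twist":[0,0,0],"offset":[0,0,0.07],"gripper":-1},{"twist":[0,0,0],"offset":[0,0,0.07],"gripper":-1},{"twist":[0,0,0],"offset":[0,0,0.07],"gripper":-1},{"twist":[0,0,0],"offset":[0,0,0.07],"gripper":-1},{"twist":[0,0,0],"offset":[0,0,0.06],"gripper":-1},{"twist":[0,0,0],"offset":[0,0,0.03],"gripper":-1},{"twist":[0,0,0],"offset":[0,0,-0.02],"gripper":-1},{"twist":[0,0,0],"offset":[0,0,-0.05],"gripper":-1},{"twist":[0,0,0],"offset":[0,0,-0.07],"gripper":-1},{"twist":[0,0,0],"offset":[0,0,-0.07],"gripper":-1}]' 40; python3 rel.py .553 .2455 .14 -.08
```

```text
t: 13.2
eef_pos: [0.5007, -0.2197, 0.2506]
tool_rot: [3.14, -0.003, -0.01]
force: [0.0, 0.3, -1.3]
grip_width: 0.0213
finger_force: 42.4
t 13.2 at [ 0.5007 -0.2197  0.2506] yaw -0.01 -> offset [ 0.0476 -0.4659  0.1101] twist [ 0.08 -0.15  4.04]
```

```bash
python3 -m inch '[{"twist":[0,0,1],"offset":[0.003,-0.03,0],"gripper":-1},{"twist":[0,0,2],"offset":[0.008,-0.08,0],"gripper":-1},{"twist":[0,0,3],"offset":[0.014,-0.135,0],"gripper":-1},{"twist":[0,0,4],"offset":[0.02,-0.19,0],"gripper":-1},{"twist":[0,0,4],"offset":[0.026,-0.245,0],"gripper":-1},{"twist":[0,0,4],"offset":[0.032,-0.3,0],"gripper":-1},{"twist":[0,0,4],"offset":[0.038,-0.355,0],"gripper":-1},{"twist":[0,0,4],"offset":[0.043,-0.41,0],"gripper":-1},{"twist":[0,0,4],"offset":[0.047,-0.45,0.01],"gripper":-1},{"twist":[0,0,4],"offset":[0.048,-0.466,0.04],"gripper":-1},{"twist":[0,0,4],"offset":[0.048,-0.466,0.08],"gripper":-1},{"twist":[0,0,4],"offset":[0.048,-0.466,0.11],"gripper":-1},{"twist":[0,0,4],"offset":[0.048,-0.466,0.11],"gripper":-1},{"twist":[0,0,4],"offset":[0.048,-0.466,0.11],"gripper":-1}]'
python3 rel.py .553 .2455 .0725 -.08
python3 - <<'E'
from plant import *; import cv2
f=grab_frame('wrist'); cv2.imwrite('pics/w6.png',f['pixels'])
E
```

```text
t: 14.95
eef_pos: [0.5531, 0.2462, 0.1398]
tool_rot: [-3.141, -0.001, -0.079]
force: [-0.1, 0.1, -0.1]
grip_width: 0.0215
finger_force: 42.3
t 14.9 at [0.5531 0.2462 0.1398] yaw -0.079 -> offset [-0.0001  0.0007  0.0673] twist [-0.02 -0.04  0.03]
```

View pics/w6.png

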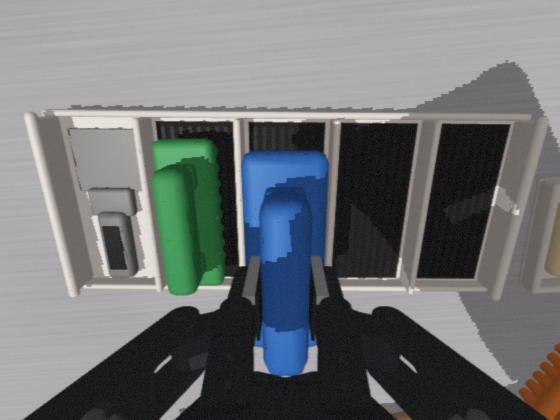

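Green stands in its bay; blue (243–327) is centred over the middle bay (238–333).

```bash
python3 -m inch '[{"twist":[0,0,0],"offset":[0,0,0.03],"gripper":-1},{"twist":[0,0,0],"offset":[0,0,0.05],"gripper":-1},{"twist":[0,0,0],"offset":[0,0,0.06],"gripper":-1},{"twist":[0,0,0],"offset":[0,0,0.065],"gripper":-1},{"twist":[0,0,0],"offset":[0,0,0.0675],"gripper":-1},{"twist":[0,0,0],"offset":[0,0,0.0675],"gripper":-1},{"twist":[0,0,0],"offset":[0,0,0.0675],"gripper":-1},{"twist":[0,0,0],"offset":[0,0,0.0675],"gripper":0.1},{"twist":[0,0,0],"offset":[0,0,0.0675],"gripper":0.1},{"twist":[0,0,0],"offset":[0,0,0.0675],"gripper":0.1},{"twist":[0,0,0],"offset":[0,0,0.05],"gripper":0.1},{"twist":[0,0,0],"offset":[0,0,0.01],"gripper":0.1},{"twist":[0,0,0],"offset":[0,0,-0.04],"gripper":0.1},{"twist":[0,0,0],"offset":[0,0,-0.07],"gripper":0.1}]'; python3 rel.py .5065 -.284 .18 .03
```

```text
t: 16.75
eef_pos: [0.5533, 0.2463, 0.2129]
tool_rot: [-3.14, -0.003, -0.079]
force: [0.9, -0.9, -1.0]
grip_width: 0.0465
finger_force: 0.0
t 16.8 at [0.5533 0.2463 0.2129] yaw -0.079 -> offset [-0.0047  0.5324  0.0321] twist [-0.08 -0.2  -6.26]
```

```bash
python3 -m inch '[{"twist":[0,0,0],"offset":[0,0.04,0],"gripper":0.1},{"twist":[0,0,-1],"offset":[-0.001,0.1,0],"gripper":0.1},{"twist":[0,0,-3],"offset":[-0.001,0.16,0],"gripper":0.1},{"twist":[0,0,-5],"offset":[-0.002,0.22,0],"gripper":0.1},{"twist":[0,0,-6.2],"offset":[-0.003,0.28,0],"gripper":0.1},{"twist":[0,0,-6.2],"offset":[-0.003,0.34,0],"gripper":0.1},{"twist":[0,0,-6.2],"offset":[-0.004,0.4,0],"gripper":0.1},{"twist":[0,0,-6.2],"offset":[-0.004,0.46,0],"gripper":0.1},{"twist":[0,0,-6.2],"offset":[-0.005,0.51,0.01],"gripper":0.1},{"twist":[0,0,-6.2],"offset":[-0.005,0.532,0.025],"gripper":0.1},{"twist":[0,0,-6.2],"offset":[-0.005,0.532,0.03],"gripper":0.1},{"twist":[0,0,-6.2],"offset":[-0.005,0.532,0.03],"gripper":0.1}]'; python3 rel.py .5065 -.284 .11 .03
python3 chk.py w7 yellow .5065 -.284; python3 - <<'E'
import cv2; cv2.imwrite('pics/w7c.png',cv2.imread('pics/w7.png')[80:340,130:450])
E
```

```text
t: 18.25
eef_pos: [0.5057, -0.2826, 0.1789]
tool_rot: [-3.141, 0.001, 0.03]
force: [0.0, -0.2, -0.4]
grip_width: 0.0473
finger_force: 0.0
t 18.2 at [ 0.5057 -0.2826  0.1789] yaw 0.03 -> offset [0.0008 0.0015 0.0689] twist [-0.04  0.03 -0.02]
[ 0.5039 -0.2847  0.0245] 0.109
```

View pics/w7c.png

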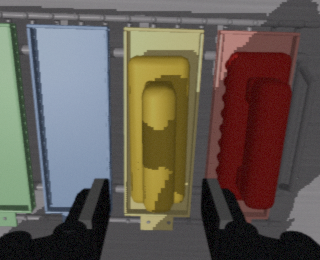

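Yellow bar (288,225) is between the fingers.

```bash
python3 -m inch '[{"twist":[0,0,0],"offset":[0,0.001,0.035],"gripper":0.1},{"twist":[0,0,0],"offset":[0,0.001,0.06],"gripper":0.1},{"twist":[0,0,0],"offset":[0,0.001,0.069],"gripper":0.1},{"twist":[0,0,0],"offset":[0,0.001,0.069],"gripper":0.1},{"twist":[0,0,0],"offset":[0,0.001,0.069],"gripper":-1},{"twist":[0,0,0],"offset":[0,0.001,0.069],"gripper":-1},{"twist":[0,0,0],"offset":[0,0.001,0.069],"gripper":-1},{"twist":[0,0,0],"offset":[0,0.001,0.069],"gripper":-1},{"twist":[0,0,0],"offset":[0,0.001,0.06],"gripper":-1},{"twist":[0,0,0],"offset":[0,0.001,0.03],"gripper":-1},{"twist":[0,0,0],"offset":[0,0.001,-0.02],"gripper":-1},{"twist":[0,0,0],"offset":[0,0.001,-0.05],"gripper":-1},{"twist":[0,0,0],"offset":[0,0.001,-0.07],"gripper":-1},{"twist":[0,0,0],"offset":[0,0.001,-0.07],"gripper":-1}]' 40; python3 rel.py .5472 .1737 .14 -.08
```

```text
t: 20.1
eef_pos: [0.506, -0.2851, 0.2506]
tool_rot: [3.14, -0.002, 0.029]
force: [-0.2, -0.0, -2.0]
grip_width: 0.0214
finger_force: 39.4
t 20.1 at [ 0.506  -0.2851  0.2506] yaw 0.029 -> offset [ 0.0542 -0.4576  0.11  ] twist [ 0.09 -0.14  6.24]
```

```bash
python3 -m inch '[{"twist":[0,0,1],"offset":[0.003,-0.03,0],"gripper":-1},{"twist":[0,0,2],"offset":[0.009,-0.08,0],"gripper":-1},{"twist":[0,0,4],"offset":[0.016,-0.135,0],"gripper":-1},{"twist":[0,0,5],"offset":[0.023,-0.19,0],"gripper":-1},{"twist":[0,0,6.2],"offset":[0.029,-0.245,0],"gripper":-1},{"twist":[0,0,6.2],"offset":[0.036,-0.3,0],"gripper":-1},{"twist":[0,0,6.2],"offset":[0.042,-0.355,0],"gripper":-1},{"twist":[0,0,6.2],"offset":[0.049,-0.41,0],"gripper":-1},{"twist":[0,0,6.2],"offset":[0.053,-0.445,0.01],"gripper":-1},{"twist":[0,0,6.2],"offset":[0.054,-0.458,0.04],"gripper":-1},{"twist":[0,0,6.2],"offset":[0.054,-0.458,0.08],"gripper":-1},{"twist":[0,0,6.2],"offset":[0.054,-0.458,0.11],"gripper":-1},{"twist":[0,0,6.2],"offset":[0.054,-0.458,0.11],"gripper":-1},{"twist":[0,0,6.2],"offset":[0.054,-0.458,0.11],"gripper":-1}]'
python3 rel.py .5472 .1737 .0725 -.08
python3 - <<'E'
from plant import *; import cv2
f=grab_frame('wrist'); cv2.imwrite('pics/w8.png',f['pixels'])
E
```

```text
t: 21.85
eef_pos: [0.5467, 0.1746, 0.1398]
tool_rot: [-3.141, -0.001, -0.079]
force: [0.6, -0.9, -0.5]
grip_width: 0.0215
finger_force: 39.4
t 21.9 at [0.5467 0.1746 0.1398] yaw -0.079 -> offset [0.0005 0.0008 0.0673] twist [-0.01 -0.04  0.03]
```

View pics/w8.png

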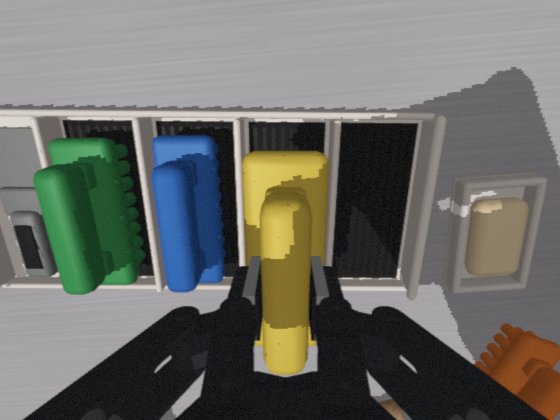

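Yellow (243–327) is centred over the fourth bay; green and blue stand properly in theirs.

```bash
python3 -m inch '[{"twist":[0,0,0],"offset":[0,0,0.03],"gripper":-1},{"twist":[0,0,0],"offset":[0,0,0.05],"gripper":-1},{"twist":[0,0,0],"offset":[0,0,0.06],"gripper":-1},{"twist":[0,0,0],"offset":[0,0,0.065],"gripper":-1},{"twist":[0,0,0],"offset":[0,0,0.0675],"gripper":-1},{"twist":[0,0,0],"offset":[0,0,0.0675],"gripper":-1},{"twist":[0,0,0],"offset":[0,0,0.0675],"gripper":-1},{"twist":[0,0,0],"offset":[0,0,0.0675],"gripper":0.1},{"twist":[0,0,0],"offset":[0,0,0.0675],"gripper":0.1},{"twist":[0,0,0],"offset":[0,0,0.0675],"gripper":0.1},{"twist":[0,0,0],"offset":[0,0,0.05],"gripper":0.1},{"twist":[0,0,0],"offset":[0,0,0.01],"gripper":0.1},{"twist":[0,0,0],"offset":[0,0,-0.04],"gripper":0.1},{"twist":[0,0,0],"offset":[0,0,-0.07],"gripper":0.1}]'; python3 rel.py .5106 -.354 .18 .02
```

```text
t: 23.65
eef_pos: [0.5469, 0.1747, 0.2128]
tool_rot: [-3.14, -0.003, -0.079]
force: [0.4, 0.2, 0.1]
grip_width: 0.0471
finger_force: 0.0
t 23.6 at [0.5469 0.1747 0.2128] yaw -0.079 -> offset [0.0055 0.5299 0.0322] twist [-0.05 -0.2  -5.69]
```

```bash
python3 -m inch '[{"twist":[0,0,0],"offset":[0,0.04,0],"gripper":0.1},{"twist":[0,0,-1],"offset":[0.001,0.1,0],"gripper":0.1},{"twist":[0,0,-3],"offset":[0.002,0.16,0],"gripper":0.1},{"twist":[0,0,-5],"offset":[0.002,0.22,0],"gripper":0.1},{"twist":[0,0,-5.7],"offset":[0.003,0.28,0],"gripper":0.1},{"twist":[0,0,-5.7],"offset":[0.003,0.34,0],"gripper":0.1},{"twist":[0,0,-5.7],"offset":[0.004,0.4,0],"gripper":0.1},{"twist":[0,0,-5.7],"offset":[0.005,0.46,0],"gripper":0.1},{"twist":[0,0,-5.7],"offset":[0.005,0.51,0.01],"gripper":0.1},{"twist":[0,0,-5.7],"offset":[0.005,0.53,0.025],"gripper":0.1},{"twist":[0,0,-5.7],"offset":[0.005,0.53,0.03],"gripper":0.1},{"twist":[0,0,-5.7],"offset":[0.005,0.53,0.03],"gripper":0.1}]'; python3 rel.py .5106 -.354 .11 .02
python3 chk.py w9 red .5106 -.354; python3 - <<'E'
import cv2; cv2.imwrite('pics/w9c.png',cv2.imread('pics/w9.png')[80:340,130:450])
E
```

```text
t: 25.15
eef_pos: [0.5095, -0.3528, 0.1789]
tool_rot: [-3.141, 0.001, 0.021]
force: [0.7, -0.2, -0.9]
grip_width: 0.0469
finger_force: 0.0
t 25.1 at [ 0.5095 -0.3528  0.1789] yaw 0.021 -> offset [0.0011 0.0013 0.0689] twist [-0.05  0.03  0.07]
[ 0.509  -0.3552  0.0065] 0.12
```

View pics/w9c.png

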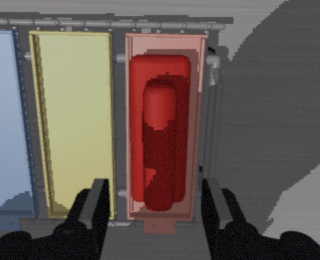

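Red bar (289,225) is between the fingers.

```bash
python3 -m inch '[{"twist":[0,0,0],"offset":[0,0.002,0.035],"gripper":0.1},{"twist":[0,0,0],"offset":[0,0.002,0.06],"gripper":0.1},{"twist":[0,0,0],"offset":[0,0.002,0.069],"gripper":0.1},{"twist":[0,0,0],"offset":[0,0.002,0.069],"gripper":0.1},{"twist":[0,0,0],"offset":[0,0.002,0.069],"gripper":-1},{"twist":[0,0,0],"offset":[0,0.002,0.069],"gripper":-1},{"twist":[0,0,0],"offset":[0,0.002,0.069],"gripper":-1},{"twist":[0,0,0],"offset":[0,0.002,0.069],"gripper":-1},{"twist":[0,0,0],"offset":[0,0.002,0.06],"gripper":-1},{"twist":[0,0,0],"offset":[0,0.002,0.03],"gripper":-1},{"twist":[0,0,0],"offset":[0,0.002,-0.02],"gripper":-1},{"twist":[0,0,0],"offset":[0,0.002,-0.05],"gripper":-1},{"twist":[0,0,0],"offset":[0,0.002,-0.07],"gripper":-1},{"twist":[0,0,0],"offset":[0,0.002,-0.07],"gripper":-1}]' 40; python3 rel.py .5415 .102 .14 -.08
```

```text
t: 27.0
eef_pos: [0.5097, -0.3565, 0.2507]
tool_rot: [3.14, -0.002, 0.02]
force: [0.1, -0.3, -1.1]
grip_width: 0.0211
finger_force: 41.7
t 27.0 at [ 0.5097 -0.3565  0.2507] yaw 0.02 -> offset [ 0.0407 -0.458   0.1099] twist [ 0.1  -0.13  5.73]
```

```bash
python3 -m inch '[{"twist":[0,0,1],"offset":[0.002,-0.03,0],"gripper":-1},{"twist":[0,0,2],"offset":[0.007,-0.08,0],"gripper":-1},{"twist":[0,0,4],"offset":[0.012,-0.135,0],"gripper":-1},{"twist":[0,0,5],"offset":[0.017,-0.19,0],"gripper":-1},{"twist":[0,0,5.7],"offset":[0.022,-0.245,0],"gripper":-1},{"twist":[0,0,5.7],"offset":[0.027,-0.3,0],"gripper":-1},{"twist":[0,0,5.7],"offset":[0.032,-0.355,0],"gripper":-1},{"twist":[0,0,5.7],"offset":[0.037,-0.41,0],"gripper":-1},{"twist":[0,0,5.7],"offset":[0.04,-0.445,0.01],"gripper":-1},{"twist":[0,0,5.7],"offset":[0.041,-0.458,0.04],"gripper":-1},{"twist":[0,0,5.7],"offset":[0.041,-0.458,0.08],"gripper":-1},{"twist":[0,0,5.7],"offset":[0.041,-0.458,0.11],"gripper":-1},{"twist":[0,0,5.7],"offset":[0.041,-0.458,0.11],"gripper":-1},{"twist":[0,0,5.7],"offset":[0.041,-0.458,0.11],"gripper":-1}]'
python3 rel.py .5415 .102 .0725 -.08
```

```text
t: 28.75
eef_pos: [0.5415, 0.1025, 0.1397]
tool_rot: [-3.141, -0.001, -0.079]
force: [0.8, 0.2, -0.2]
grip_width: 0.0214
finger_force: 41.6
t 28.8 at [0.5415 0.1025 0.1397] yaw -0.079 -> offset [-0.      0.0005  0.0672] twist [-0.01 -0.04  0.03]
```

```bash
python3 -m inch '[{"twist":[0,0,0],"offset":[0,0,0.03],"gripper":-1},{"twist":[0,0,0],"offset":[0,0,0.05],"gripper":-1},{"twist":[0,0,0],"offset":[0,0,0.06],"gripper":-1},{"twist":[0,0,0],"offset":[0,0,0.065],"gripper":-1},{"twist":[0,0,0],"offset":[0,0,0.0675],"gripper":-1},{"twist":[0,0,0],"offset":[0,0,0.0675],"gripper":-1},{"twist":[0,0,0],"offset":[0,0,0.0675],"gripper":-1},{"twist":[0,0,0],"offset":[0,0,0.0675],"gripper":0.1},{"twist":[0,0,0],"offset":[0,0,0.0675],"gripper":0.1},{"twist":[0,0,0],"offset":[0,0,0.0675],"gripper":0.1},{"twist":[0,0,0],"offset":[0,0,0.05],"gripper":0.1},{"twist":[0,0,0],"offset":[0,0,0.01],"gripper":0.1},{"twist":[0,0,0],"offset":[0,0,-0.04],"gripper":0.1},{"twist":[0,0,0],"offset":[0,-0.02,-0.09],"gripper":0.1},{"twist":[0,0,0],"offset":[-0.04,-0.06,-0.12],"gripper":0.1},{"twist":[0,0,0],"offset":[-0.08,-0.1,-0.15],"gripper":0.1},{"twist":[0,0,0],"offset":[-0.1,-0.14,-0.16],"gripper":0.1},{"twist":[0,0,0],"offset":[-0.1,-0.14,-0.16],"gripper":0.1},{"twist":[0,0,0],"offset":[-0.1,-0.14,-0.16],"gripper":0.1}]'
python3 - <<'E'
from fit import *
f=grab_frame('wrist'); O=f['pixels'].copy(); R0=np.array([.553,.2455]); c,s=np.cos(-.08),np.sin(-.08)
for n,b in [('green',.072),('blue',0),('yellow',-.072),('red',-.144)]:
    p=R0+[-s*b,c*b]; m=pick('brush_'+n,'wrist',f,p,.045)
    if m is not None:
        x,e=fit(BR,.014,[(f,m)],[*p,-.08]); d=x[:2]-R0; print(n,'rack frame',(c*d[0]+s*d[1]).round(4),(-s*d[0]+c*d[1]).round(4),x[2].round(3),round(e,3))
    else: print(n,None)
cv2.imwrite('pics/end.png',O); print([(r['p'],np.round(r['xyz'],3)) for r in recognise('scraper','wrist')[:1]])
E
```

```text
t: 31.12
eef_pos: [0.4525, 0.2497, 0.2995]
tool_rot: [3.142, -0.0, -0.079]
force: [-0.5, -0.5, 0.2]
grip_width: 0.047
finger_force: 0.0
green rack frame -0.0016 0.0724 -0.027 0.15
blue rack frame 0.0007 0.0009 -0.077 0.08
yellow rack frame -0.0013 -0.0702 -0.094 0.138
red rack frame -0.0002 -0.1391 -0.092 0.211
[(0.84, array([0.585, 0.386, 0.015]))]
```

View pics/end.png

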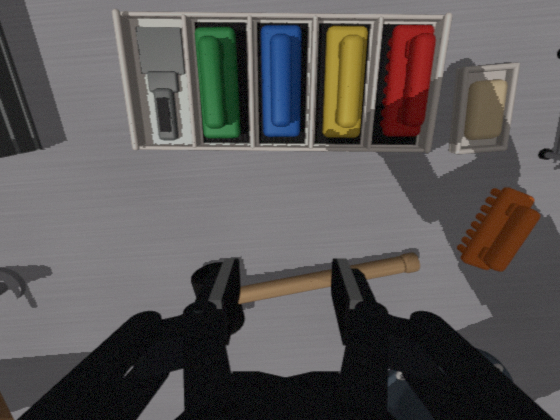

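All four are seated in the order green (218,80), blue (282,80), yellow (345,80) and red (408,80), and the scraper (163,85) has not moved.

```bash
python3 -c "from plant import *; print(job_done())"
```

```text
the job is handed in; nothing more can be done
None
```

The four brushes are in the four free bays of the storage rack, bristles down, in the draining-rack order green, blue, yellow, red; my final camera check put each within about 5 mm of its bay centre. The scraper was left in its bay, and the job was handed in at about 31 s of the 112 s allowed; the hand-in gave no verdict.

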